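# Tare the balance through its touch-free sensor

## Robot

A 7-joint arm with a two-finger parallel gripper is mounted at the origin on a cart in front of the work surface, level with it; the furniture and walls round the work are solid. World frame = base frame: x ahead of the robot, y to its left, z up, the work surface at z = 0. Lengths are in m, angles in rad, forces in N, time in s.
With the tool pointing down it reaches from about 0.425 to 0.875 m from the base axis. Payload 9.9 kg.
Tool frame: the origin (TCP) lies between the finger pads, 19 mm behind the fingertips; this is the grasp point; z points along the fingers, y is the line along which they close (so a half turn about z gives the same grasp; the last joint's range is limited). The gripper opens to 85 mm and grips with 20 to 120 N. Pads are 22 mm wide; open, the fingers measure 114 mm over their backs; the gripper's body (76 mm by 85 mm) begins 54 mm behind the grasp point. The pads swing forward as they close: fully open they stand 13 mm farther back than shut.
Start: joints at [-1.243, 0.576, 0.025, 1.437, -0.015, 1.129, -0.057], TCP at [0.27, 0.619, 0.25] pointing down, gripper open.
Joint ranges: [-2.76, 2.76], [-0.34, 2.15], [-1.52, 1.57], [0.19, 2.46], [-1.09, 4.23], [0.17, 1.99], [-2.82, 2.82]. Speed limits (rad/s): [2.22, 2.22, 3.01, 3.01, 3.14, 3.14, 3.14].

## Interface

Orientations are given as a unit quaternion [x, y, z, w].
In Python, from bench import env gives the robot as it stands.
- The arm moves only by the shell command python3 -m crank 'ROWS' [OPENING] [FORCE]. ROWS is JSON, a list of rows, each a list of 6 numbers: the shift along the world's x, y, z in units of 0.15 m (1.0 is 0.15 m), then the turn, a rotation vector about the world's x, y, z in units of 90 degrees (1.0 is 90 degrees). A call has 1 to 5 rows; each row is the pose to reach, as a shift and turn from the pose commanded when the call began; what a row does not reach only later rows make up. A row lasts 1/8 s, in which the tool goes at most 62.5 mm and 10.7 degrees, less where a joint would pass 70% of its speed; a pose out of reach is approached as far as the arm can. A call with a number of a shift or a turn outside -1 to 1 is refused whole. A call with a gripper value outside its range is refused whole. OPENING is the opening, from -1 (shut) to 1 (fully open), set as the call begins (- or left out, the last holds). The fingers move at their own pace and stop on an object; FORCE is the grip in N (left out, the last holds). Time passes only in rows, so rows that repeat a pose let the fingers close. It gives the time, the measured TCP pose, the force, the opening and the grip force at its end, in the units of the state.
- env.get_state(): the state, without advancing time (a new reading comes with each control period).
- env.camera(name): name is "scene" or "side" or "wrist"; returns (picture, depth): 420x560x3 uint8, red, green, blue; 420x560 float32, m along the optical axis (not along the pixel's ray), 0 where there is no reading.
- env.camera_model(name): a dict with "K" (3x3 intrinsics, pixels), "rvec" (rotation vector, rad) and "tvec" (3), from world to camera coordinates, as OpenCV has them; the wrist camera has in their place "tool_from_camera" (4x4, takes a point from camera to tool coordinates, whose origin is the TCP and whose axes are the flange's). Camera axes: x right, y down, z forward; pixel columns grow to the right and rows downward; lengths in m; the calibration is good to about 2 mm. The wrist camera is an equidistant fisheye: a pixel r from the principal point sees the ray r / f radians off the axis. A picture is of the moment at which its call begins: read the wrist's pose just before it. camera_model takes no time and is no camera call.
- env.job_done(): hands the job in; it is judged then, once.
Trained networks look in the newest picture that a camera, given by its name, has taken for a name from the list of things; names that differ only in an ending like _2 or _b are one class to them, and where a whole thing is asked for, a point or a joint stands for the part that bears it (a point fixed in the world has none). Each returns a list of dicts, best first, with "confidence" (0 to 1); they miss things now and then, are a little off and sometimes report something else, mostly with a low value. They report only what shows in the picture. A call takes as long as a camera call.
- env.search_frame(camera, thing): "uv" ([column, row] in pixels, amid what is visible of it).
- env.spot_point(camera, thing): "uv" ([column, row] in pixels: a listed point, or the origin of a listed thing).
The state is a dict: "time": time; "joint_positions": joint angles; "joint_velocities": joint speeds; "tau": joint torques, N m; "eef_pos": TCP position; "eef_rot": TCP orientation; "ft_force": force on the tool from outside, world axes, zero at the start; "torque": the same for the moment, N m; "finger_gap": finger opening in m; "grip_force": force on a finger pad.
Only numpy, scipy, OpenCV 4.12 (cv2) and the standard library are available. Lean on these libraries where they do the work, as an engineer would, in place of code of your own. Each camera call takes 0.05 s, during which the arm holds its last target. There are 200 camera calls.

## Task

Tare the balance with the empty weighing dish already on its pan: push the glass roof door of the draft shield fully shut by its handle, then point the fingertips straight down at the right-hand touch-free sensor (right as you face the balance), just above it without touching the balance, and keep them there for at least two seconds while the door stays shut. Then push the roof door fully back again, ready for the powder. Only push, gently, never grip or lift anything; keep the fingertips away from the left-hand sensor (it prints), and leave the dish and everything else on the bench where it is.

Things in the scene. Friction and masses are not known exactly. Their poses are not given: they have to be found in the camera images.
- balance: White balance with glass draft shield, fixed, 370x210x196 mm. Origin: on the bench under it. Its -x: front, +y: left as you face it. Along x (mm): console -190 to -75, 42 high (display pod between y -46 and 46, 60 high); glass chamber to +65, walls 159 high; rear tower to +180, 160 high; roof rails at y -101 and 101, top 172. Turned up to 0.3 rad.
- tare_sensor: Right-hand sensor: level round dark window in a grey 30 mm bezel on the console's right shoulder, 80 mm before the front glass. Origin: window's top centre, 47 mm above the bench, at (-155, -74) in the balance frame. Senses the TCP within 15 mm of its vertical axis, 22 to 65 mm above it, tool within 0.35 rad of straight down, nothing touching the balance, for 2 s.
- print_sensor: Left-hand sensor, same shape, at (-155, +74) in the balance frame, origin on top of its window. It fires at once, which spoils the run, if the TCP comes within 20 mm of its vertical axis and lower than 75 mm above the window.
- draft_door (a joint): Slide of the glass roof door along the balance's x, in m: 0 fully shut (forward, over the chamber), 0.10 fully back (over the rear tower). Starts 0.06 to 0.10. Stops at both ends, about 1.5 N friction and 6 N s/m drag; stays where it is left. Its top face is 167 mm above the bench. Pressing or gripping the balance with over 30 N spoils the run.
- door_handle (a point): Middle of the top of the door's handle, 196 mm above the bench: an upright grey bar across the door, 90 mm wide along the balance's y, 12 mm thick along its x, 29 mm above the door's top face, on a foot plate 24 mm wide and 3 mm high. Balance frame: x = -57 mm with the door shut, +43 mm fully back. Free space before and behind it.
- weighing_dish: Empty round aluminium dish, 54 mm across the rim, 14 mm high, loose on the balance's pan inside the chamber (pan top 56 mm above the bench). Origin: centre of its underside. Not to be touched.
- sample_dish: Bystander: glass dish with powder, 59 mm across, 12 mm high, on the bench left of the balance; origin centre of its underside.
- jar_large: Bystander: screw-cap sample jar, 66 mm across, 86 mm high, on the bench to the left; origin centre of its underside.
- jar_small: Bystander: screw-cap sample jar, 52 mm across, 65 mm high, on the bench to the left; origin centre of its underside.
- scoop: Bystander: small steel scoop, 114 mm long, 12 mm high, lying on the bench to the left; origin at its middle, underneath.
- tweezers: Bystander: steel tweezers, 111 mm long, lying near the bench's front edge to the right; origin at the middle, underneath.
- spatula: Bystander: thin spatula, 198 mm long, lying near the bench's front edge far to the right; origin at the middle, underneath.

How it is judged:
On the way, in this order (a step that is already met when the one before it is completed fails the run):
1. the roof door is fully shut (within 4 mm) (value of joint draft_door below 0.004 m), for 0.2 s.
2. with the door still shut, the tool points down at the tare sensor (TCP within 15 mm of its axis, 22 to 65 mm above it) for 2 s, nothing of the robot touching the balance (value of joint draft_door below 0.005 m and horizontal distance between the grasp point and tare_sensor below 0.015 m and z of the grasp point in the frame of tare_sensor between 0.022 and 0.065 m and (angle between the grasp point's own z axis and vertical below 0.35 rad or angle between the grasp point's own z axis and vertical above 2.79 rad) and contact force between each of the arm, the fingers and balance below 0.2 N), for 2 s.
At the end, for the whole second after the job is handed in: After the tare, the roof door is fully back again (within 5 mm of its rear stop) and the weighing dish still stands on the pan, within 6 mm of where it was (value of joint draft_door above 0.095 m and distance of weighing_dish from where it was at the start of the episode below 0.006 m and linear speed of weighing_dish below 0.02 m/s); the robot touches nothing.
It fails at once if a sensor window is touched (contact force between anything else and tare_sensor above 0.3 N or contact force between anything else and print_sensor above 0.3 N).
It fails at once if the left-hand (print) sensor is triggered (horizontal distance between the grasp point and print_sensor below 0.02 m and z of the grasp point in the frame of print_sensor below 0.075 m).
It fails at once if the balance is pushed harder than 30 N, or its door handle is gripped that hard (contact force between any of the fingers, the arm and balance above 30 N).
It fails at once if the weighing dish is touched, lifted or shifted (distance of weighing_dish from where it was at the start of the episode above 0.008 m or contact force between the fingers and weighing_dish above 0.1 N).
It fails at once if something else on the bench is moved by more than 15 mm (distance of any of sample_dish, jar_large, jar_small, scoop, tweezers, spatula from where it was at the start of the episode above 0.015 m).
It also fails if it takes over 59 s, if anything falls off the work surface, if the arm or the gripper's body presses on something with over 40 N, if the wrist force passes 120 N, or if a joint passes its speed limit or range.

## Working session

There is one attempt and no reset: what is moved stays moved. The work goes in short steps, Python scripts to look and compute and a shell command to move; the robot and the scene stay as the last step left them, time stands still between calls to the robot, and variables do not carry over. Pictures are saved under pics/ and viewed, at most 10 in all, crops included, and the job is handed in when it is done.

```bash
mkdir -p pics
cat > h.py <<'E'
import numpy as np, cv2
from bench import env
def cam(n):
    m=env.camera_model(n);R=cv2.Rodrigues(np.array(m["rvec"],float))[0];return np.array(m["K"]),R,np.array(m["tvec"],float).ravel()
def onz(n,uv,z):
    K,R,t=cam(n);d=R.T@np.linalg.inv(K)@np.array([uv[0],uv[1],1.]);c=-R.T@t
    return c+d*(z-c[2])/d[2]
E
python3 - <<'E'
from h import *
np.set_printoptions(precision=4,suppress=True)
s=env.get_state();print(s["time"],s["eef_pos"],s["eef_rot"],s["finger_gap"])
Z=dict(balance=0,tare_sensor=.047,print_sensor=.047,door_handle=.196,weighing_dish=.056)
for n in("scene","side"):
    p,d=env.camera(n);cv2.imwrite(f"pics/{n}0.png",p[:,:,::-1])
    K,R,t=cam(n);print(n,-R.T@t)
    for k,z in Z.items():
        for r in env.spot_point(n,k)[:2]:print(n,k,r["uv"],round(r["confidence"],2),onz(n,r["uv"],z))
E
```

```text
0.0 [0.27   0.6182 0.2492] [ 0.2045  0.9789 -0.0008 -0.0001] 0.08539701633698155
scene [-0.5644 -1.2757  0.8654]
scene balance [273.4, 213.9] 0.76 [0.6636 0.1519 0.    ]
scene tare_sensor [265.6, 223.7] 0.39 [0.5099 0.0229 0.047 ]
scene door_handle [280.1, 171.5] 0.95 [0.7012 0.1475 0.196 ]
side [0.0912 1.2428 1.0938]
side balance [244.0, 250.6] 0.58 [0.6383 0.127  0.    ]
side balance [274.0, 304.3] 0.41 [0.4365 0.3509 0.    ]
side print_sensor [275.7, 252.9] 0.43 [0.4962 0.1529 0.047 ]
side door_handle [228.9, 210.1] 0.94 [0.6782 0.1366 0.196 ]
```

View pics/scene0.png

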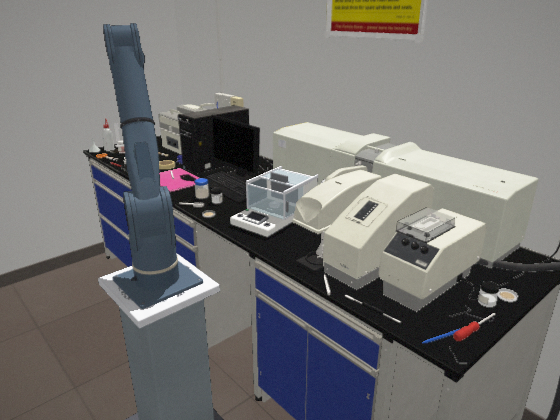

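View pics/side0.png

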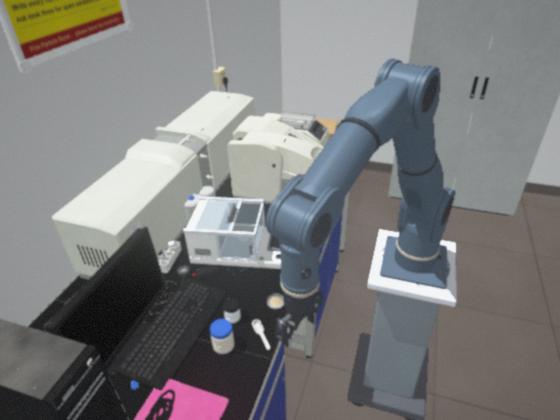

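The scene view shows the balance around (275,200) with its roof door set back. The side view shows it around (230,230), with the jars and scoop at (220,335) and (260,330). I'll move above the balance for a wrist view.

```bash
python3 -m crank '[[0.15,-0.25,0.3,0,0,0],[0.3,-0.5,0.6,0,0,0],[0.4,-0.8,0.9,0,0,0],[0.5,-1,0.9,0,0,0]]' -1 20
python3 -m crank '[[0.15,-0.3,0,0,0,0],[0.3,-0.6,0,0,0,0],[0.45,-0.9,0,0,0,0],[0.6,-1,0,0,0,0]]'
python3 -m crank '[[0.15,-0.3,0,0,0,0],[0.3,-0.6,0,0,0,0],[0.45,-0.9,0,0,0,0],[0.5,-1,0,0,0,0],[0.5,-1,0,0,0,0]]'
python3 - <<'E'
from h import *
from scipy.spatial.transform import Rotation as Ro
np.set_printoptions(precision=4,suppress=True)
s=env.get_state();m=env.camera_model("wrist")
p,d=env.camera("wrist");cv2.imwrite("pics/w1.png",p[:,:,::-1])
T=np.array(m["tool_from_camera"]);print(s["time"],s["eef_pos"],s["eef_rot"],m,d.shape)
def won(uv,z):
    K=np.array(m["K"]);v=np.array([(uv[0]-K[0,2])/K[0,0],(uv[1]-K[1,2])/K[1,1]]);th=np.hypot(*v)
    r=np.r_[v/th*np.sin(th),np.cos(th)]
    R=Ro.from_quat(s["eef_rot"]).as_matrix();D=R@T[:3,:3]@r;c=np.array(s["eef_pos"])+R@T[:3,3]
    return c+D*(z-c[2])/D[2]
Z=dict(balance=0,tare_sensor=.047,print_sensor=.047,door_handle=.196,weighing_dish=.056)
for k,z in Z.items():
    for r in env.spot_point("wrist",k)[:2]:print(k,r["uv"],round(r["confidence"],2),won(r["uv"],z))
E
```

```text
time: 1.1
eef_pos: [0.3466, 0.4676, 0.3889]
eef_rot: [0.205, 0.979, 0.003, 0.001]
ft_force: [1.0, 1.0, -0.4]
finger_gap: 0.0119
grip_force: 0.0
time: 1.6
eef_pos: [0.4362, 0.3154, 0.3858]
eef_rot: [0.206, 0.979, 0.0, 0.001]
ft_force: [0.5, 0.8, -0.0]
finger_gap: -0.0001
grip_force: 0.0
time: 2.22
eef_pos: [0.5104, 0.1679, 0.3851]
eef_rot: [0.205, 0.979, 0.0, 0.0]
ft_force: [-1.1, 0.5, -0.1]
finger_gap: 0.0
grip_force: 0.0
2.225 [0.5104 0.1679 0.3851] [0.2054 0.9787 0.0001 0.0001] {'K': array([[325.1923,   0.    , 285.1688],
       [  0.    , 325.1923, 211.7672],
       [  0.    ,   0.    ,   1.    ]]), 'tool_from_camera': array([[-0.0003, -0.9489, -0.3155,  0.0794],
       [ 1.    , -0.0005,  0.0004,  0.0002],
       [-0.0006, -0.3155,  0.9489, -0.1242],
       [ 0.    ,  0.    ,  0.    ,  1.    ]])} (420, 560)
balance [293.1, 239.6] 0.94 [0.6442 0.1244 0.    ]
tare_sensor [193.8, 205.1] 0.63 [0.5127 0.0149 0.047 ]
print_sensor [274.6, 145.1] 0.79 [0.4812 0.1648 0.047 ]
weighing_dish [289.5, 254.4] 0.83 [0.6422 0.1178 0.056 ]
```

View pics/w1.png

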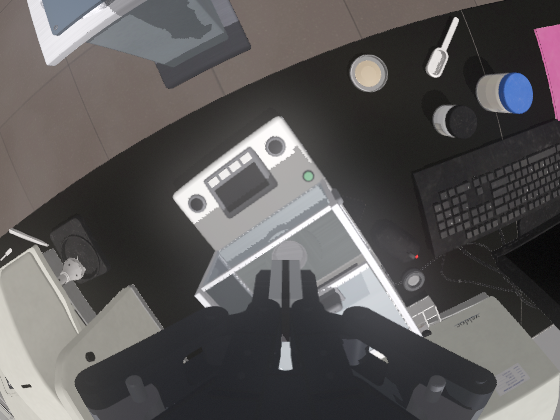

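The wrist view shows the tare sensor at (197,203) and the print sensor at (275,146), with the chamber below. That gives a balance yaw of about 0.207 and an origin of about (0.649,0.122). The fingers hide the handle. I'll line up with the balance and go behind the handle.

```bash
cat >> h.py <<'E'
from scipy.spatial.transform import Rotation as Ro
np.set_printoptions(precision=4,suppress=True)
def won(s,uv,z):
    m=env.camera_model("wrist");T=np.array(m["tool_from_camera"]);K=np.array(m["K"]);v=np.array([(uv[0]-K[0,2])/K[0,0],(uv[1]-K[1,2])/K[1,1]]);th=np.hypot(*v)
    r=np.r_[v/th*np.sin(th),np.cos(th)]
    R=Ro.from_quat(s["eef_rot"]).as_matrix();D=R@T[:3,:3]@r;c=np.array(s["eef_pos"])+R@T[:3,3]
    return c+D*(z-c[2])/D[2]
E
python3 -m crank '[[0.25,0,0,0,0,0.1],[0.5,-0.05,0,0,0,0.2],[0.75,-0.1,0,0,0,0.3],[1,-0.15,0,0,0,0.394],[1,-0.15,0,0,0,0.394]]'
python3 -m crank '[[0.25,-0.03,0,0,0,0],[0.47,-0.04,0,0,0,0],[0.47,-0.04,-0.2,0,0,0],[0.47,-0.04,-0.4,0,0,0],[0.47,-0.04,-0.4,0,0,0]]'
python3 - <<'E'
from h import *
s=env.get_state();p,d=env.camera("wrist");cv2.imwrite("pics/w2.png",p[:,:,::-1])
print(s["eef_pos"],s["eef_rot"])
Z=dict(balance=0,tare_sensor=.047,print_sensor=.047,door_handle=.196)
for k,z in Z.items():
    for r in env.spot_point("wrist",k)[:1]:print(k,r["uv"],round(r["confidence"],2),won(s,r["uv"],z))
E
```

```text
time: 3.15
eef_pos: [0.6618, 0.1456, 0.3833]
eef_rot: [-0.104, 0.995, -0.0, -0.001]
ft_force: [-0.5, 0.1, 0.0]
finger_gap: 0.0
grip_force: 0.0
time: 3.78
eef_pos: [0.7289, 0.1412, 0.3228]
eef_rot: [-0.104, 0.995, -0.0, -0.002]
ft_force: [-1.0, -0.6, 1.1]
finger_gap: 0.0003
grip_force: 0.0
[0.7289 0.1412 0.3228] [-0.1036  0.9946 -0.     -0.0025]
balance [281.9, 106.0] 0.89 [0.6488 0.1192 0.    ]
door_handle [284.0, 142.2] 0.83 [0.6773 0.1287 0.196 ]
```

View pics/w2.png

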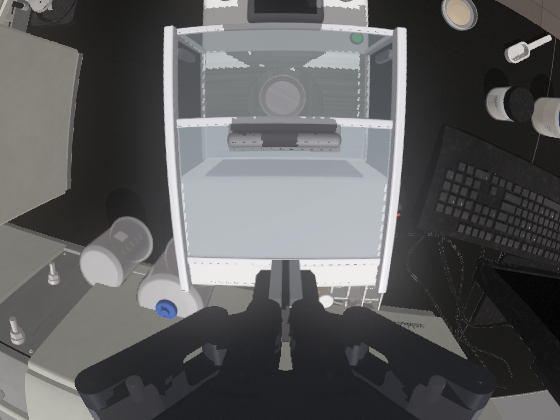

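The wrist view shows the handle at (284,142), its middle in line with the fingers, and the door at about 0.087 m. The fingers are behind the handle over the tower, so I'll descend and push forward.

```bash
python3 -m crank '[[0,0,-0.25,0,0,0],[0,0,-0.5,0,0,0],[0,0,-0.7,0,0,0],[0,0,-0.8,0,0,0],[0,0,-0.8,0,0,0]]'
python3 -m crank '[[-0.1,-0.021,0,0,0,0],[-0.2,-0.042,0,0,0,0],[-0.28,-0.059,0,0,0,0],[-0.36,-0.076,0,0,0,0],[-0.44,-0.092,0,0,0,0]]'
```

```text
time: 4.65
eef_pos: [0.7306, 0.1401, 0.2049]
eef_rot: [-0.103, 0.995, -0.0, -0.0]
ft_force: [0.2, -0.4, 0.2]
finger_gap: -0.0004
grip_force: 0.0
time: 5.28
eef_pos: [0.6651, 0.1264, 0.2065]
eef_rot: [-0.103, 0.995, 0.0, 0.002]
ft_force: [1.8, 0.1, 2.1]
finger_gap: 0.0001
grip_force: 1.1
```

```bash
python3 -m crank '[[-0.08,-0.017,-0.02,0,0,0],[-0.16,-0.034,-0.03,0,0,0],[-0.22,-0.046,-0.03,0,0,0],[-0.27,-0.057,-0.03,0,0,0],[-0.3,-0.063,-0.03,0,0,0]]'
python3 -m crank '[[-0.015,-0.003,0,0,0,0],[-0.03,-0.006,0,0,0,0]]'
```

```text
time: 5.9
eef_pos: [0.6193, 0.1168, 0.2006]
eef_rot: [-0.103, 0.995, 0.0, 0.0]
ft_force: [1.3, 0.8, 1.3]
finger_gap: -0.0002
grip_force: 0.8
time: 6.15
eef_pos: [0.6152, 0.1159, 0.2005]
eef_rot: [-0.103, 0.995, -0.0, 0.0]
ft_force: [1.1, 0.5, 1.2]
finger_gap: 0.0002
grip_force: 0.8
```

```bash
for i in 1 2 3; do :; done; python3 -m crank '[[-0.015,-0.003,0,0,0,0],[-0.03,-0.006,0,0,0,0]]' | sed -n '2p;4p'
python3 -m crank '[[-0.015,-0.003,0,0,0,0],[-0.03,-0.006,0,0,0,0]]'| sed -n '2p;4p'
```

```text
eef_pos: [0.6106, 0.115, 0.2004]
ft_force: [0.9, 0.7, 1.9]
eef_pos: [0.6086, 0.1146, 0.2007]
ft_force: [16.1, 3.0, -11.6]
```

The wrist force jumped to 16 N at the expected shut position, so the door is on its front stop. I'll back off, lift, and look at the tare sensor.

```bash
python3 -m crank '[[0.05,0.01,0,0,0,0],[0.12,0.025,0,0,0,0],[0.12,0.025,0.3,0,0,0],[0.12,0.025,0.6,0,0,0],[0.12,0.025,0.7,0,0,0]]'
python3 -m crank '[[-0.1,-0.3,0,0,0,0],[-0.22,-0.5,0,0,0,0],[-0.22,-0.5,0,0,0,0]]'
python3 - <<'E'
from h import *
s=env.get_state();p,d=env.camera("wrist");cv2.imwrite("pics/w3.png",p[:,:,::-1])
print(s["eef_pos"],s["eef_rot"])
Z=dict(balance=0,tare_sensor=.047,print_sensor=.047,door_handle=.196)
for k,z in Z.items():
    for r in env.spot_point("wrist",k)[:1]:print(k,r["uv"],round(r["confidence"],2),won(s,r["uv"],z))
E
```

```text
time: 7.28
eef_pos: [0.6252, 0.1179, 0.3083]
eef_rot: [-0.103, 0.995, 0.0, 0.002]
ft_force: [0.9, -0.1, -0.1]
finger_gap: 0.0003
grip_force: 0.0
time: 7.65
eef_pos: [0.59, 0.0396, 0.3052]
eef_rot: [-0.101, 0.995, -0.001, -0.001]
ft_force: [0.6, 0.6, 0.2]
finger_gap: -0.0001
grip_force: 0.0
[0.59   0.0396 0.3052] [-0.1012  0.9949 -0.0007 -0.0009]
tare_sensor [284.2, 107.6] 0.81 [0.5124 0.0214 0.047 ]
print_sensor [406.0, 112.3] 0.88 [0.4827 0.1658 0.047 ]
door_handle [378.6, 236.0] 0.86 [0.5931 0.1156 0.196 ]
```

View pics/w3.png

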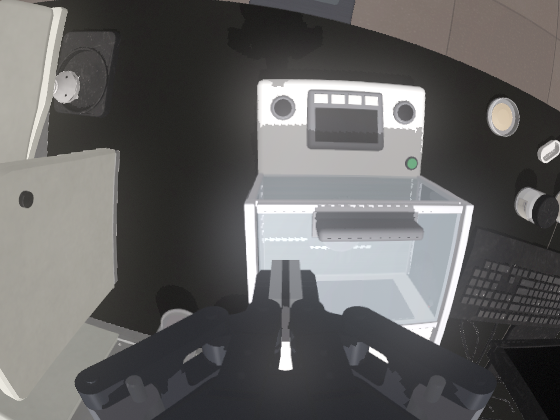

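The view shows the door shut, with the handle at the front edge (370,225). The tare sensor is at (284,108), at world (0.512,0.020). I'll go over it and descend to 50 mm above it.

```bash
python3 -m crank '[[-0.3,-0.08,0,0,0,0],[-0.515,-0.133,0,0,0,0],[-0.515,-0.133,-0.3,0,0,0],[-0.515,-0.133,-0.6,0,0,0],[-0.515,-0.133,-0.7,0,0,0]]'
python3 -m crank '[[0,0,-0.2,0,0,0],[0,0,-0.4,0,0,0],[0,0,-0.6,0,0,0],[0,0,-0.68,0,0,0],[0,0,-0.68,0,0,0]]'
```

```text
time: 8.52
eef_pos: [0.5128, 0.0238, 0.198]
eef_rot: [-0.104, 0.995, 0.0, -0.002]
ft_force: [-0.2, 0.2, 0.4]
finger_gap: 0.0
grip_force: 0.0
time: 9.15
eef_pos: [0.5138, 0.0233, 0.098]
eef_rot: [-0.104, 0.995, 0.0, -0.001]
ft_force: [0.3, -0.3, 0.7]
finger_gap: -0.0001
grip_force: 0.0
```

```bash
python3 -m crank '[[-0.005,-0.02,-0.03,0,0,0],[-0.005,-0.02,-0.03,0,0,0],[-0.005,-0.02,-0.03,0,0,0],[-0.005,-0.02,-0.03,0,0,0],[-0.005,-0.02,-0.03,0,0,0]]'
python3 -m crank '[[0,0,0,0,0,0],[0,0,0,0,0,0],[0,0,0,0,0,0],[0,0,0,0,0,0],[0,0,0,0,0,0]]' |tail -0
python3 -m crank '[[0,0,0,0,0,0],[0,0,0,0,0,0],[0,0,0,0,0,0],[0,0,0,0,0,0],[0,0,0,0,0,0]]' |tail -0
python3 -m crank '[[0,0,0,0,0,0],[0,0,0,0,0,0],[0,0,0,0,0,0],[0,0,0,0,0,0],[0,0,0,0,0,0]]' |tail -0
python3 -m crank '[[0,0,0,0,0,0],[0,0,0,0,0,0],[0,0,0,0,0,0],[0,0,0,0,0,0],[0,0,0,0,0,0]]'
python3 - <<'E'
from h import *
s=env.get_state()
p,d=env.camera("side");cv2.imwrite("pics/s4.png",cv2.resize(p[150:300,170:340,::-1],None,fx=4,fy=4,interpolation=2)[:600,:680])
p,d=env.camera("wrist");cv2.imwrite("pics/w4.png",p[:,:,::-1])
E
```

```text
time: 9.78
eef_pos: [0.5133, 0.02, 0.0942]
eef_rot: [-0.103, 0.995, 0.0, 0.0]
ft_force: [-1.2, 0.2, 0.2]
finger_gap: -0.0001
grip_force: 0.0
time: 12.28
eef_pos: [0.5132, 0.0199, 0.094]
eef_rot: [-0.103, 0.995, -0.0, 0.0]
ft_force: [-0.2, -0.1, 0.8]
finger_gap: 0.0
grip_force: 0.0Exception ignored on flushing sys.stdout:
BrokenPipeError: [Errno 32] Broken pipe
Exception ignored on flushing sys.stdout:
BrokenPipeError: [Errno 32] Broken pipe
Exception ignored on flushing sys.stdout:
BrokenPipeError: [Errno 32] Broken pipe
```

View pics/w4.png

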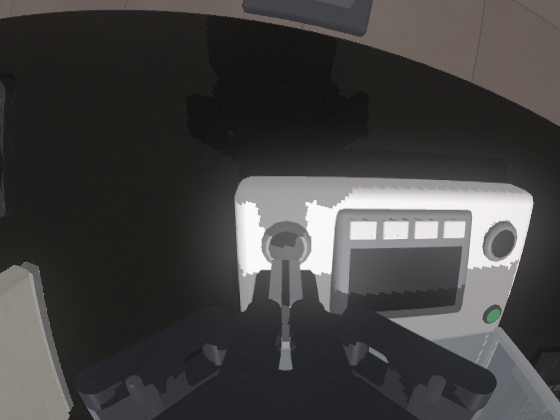

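View pics/s4.png

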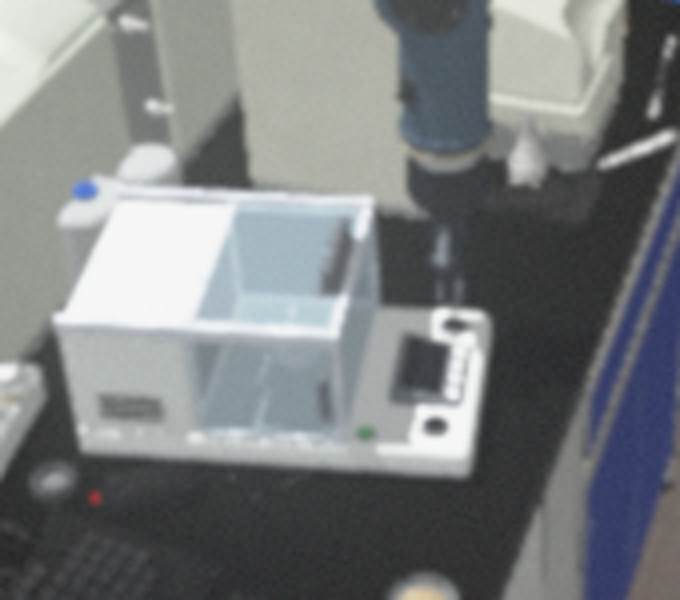

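The wrist view has the sensor's bezel at about (287,243). The side view shows the door shut and the fingers above the right-hand sensor. I'll check the offset.

Run:
```python
from h import *
s=env.get_state();print(s["eef_pos"],won(s,[287,243],.047),won(s,[501,241],.047),env.spot_point("wrist","tare_sensor")[:1],env.spot_point("wrist","print_sensor")[:1])
```

```text
[0.5131 0.0199 0.094 ] [0.5095 0.0194 0.047 ] [0.4816 0.1624 0.047 ] [{'uv': [288.0, 248.5], 'confidence': 0.68}] [{'uv': [505.5, 243.5], 'confidence': 0.65}]
```

Within 4 mm, and it has held for over 2.5 s. I'll hold one more second for margin, then lift and come round in front of the handle.

```bash
python3 -m crank '[[0,0,0,0,0,0],[0,0,0,0,0,0],[0,0,0,0,0,0],[0,0,0,0,0,0],[0,0,0,0,0,0]]' >/dev/null
python3 -m crank '[[0,0,0.3,0,0,0],[0,0,0.6,0,0,0],[0,0,1,0,0,0],[0,0,1,0,0,0]]'
python3 -m crank '[[0.14,0.28,0,0,0,0],[0.28,0.54,0,0,0,0],[0.28,0.54,0,0,0,0],[0.28,0.54,-0.15,0,0,0],[0.28,0.54,-0.3,0,0,0]]'
```

```text
time: 13.6
eef_pos: [0.5153, 0.02, 0.2483]
eef_rot: [-0.103, 0.995, 0.0, 0.004]
ft_force: [0.5, -0.1, -0.8]
finger_gap: 0.0002
grip_force: 0.0
time: 14.22
eef_pos: [0.5546, 0.1, 0.1979]
eef_rot: [-0.103, 0.995, -0.0, -0.0]
ft_force: [0.1, 0.7, 0.3]
finger_gap: 0.0002
grip_force: 0.0
```

```bash
python3 -m crank '[[0.06,0.013,0,0,0,0],[0.12,0.025,0,0,0,0],[0.2,0.042,0,0,0,0],[0.28,0.059,0,0,0,0],[0.36,0.076,0,0,0,0]]' | sed -n '2p;4p'
python3 -m crank '[[0.08,0.017,0,0,0,0],[0.16,0.034,0,0,0,0],[0.24,0.05,0,0,0,0],[0.3,0.063,0,0,0,0],[0.34,0.071,0,0,0,0]]'| sed -n '2p;4p'
python3 -m crank '[[0.015,0.003,0,0,0,0],[0.03,0.006,0,0,0,0]]'| sed -n '2p;4p'
```

```text
eef_pos: [0.6101, 0.1124, 0.1993]
ft_force: [-2.1, -0.8, 1.8]
eef_pos: [0.6607, 0.1232, 0.1989]
ft_force: [-2.0, -0.5, 1.3]
eef_pos: [0.6645, 0.1239, 0.1989]
ft_force: [-1.7, -0.2, -0.7]
```

```bash
python3 -m crank '[[0.015,0.003,0,0,0,0],[0.03,0.006,0,0,0,0]]'| sed -n '2p;4p'
python3 -m crank '[[0.012,0.002,0,0,0,0],[0.02,0.004,0,0,0,0]]'| sed -n '2p;4p'
```

```text
eef_pos: [0.6691, 0.1249, 0.1989]
ft_force: [-1.8, 0.8, -0.6]
eef_pos: [0.6722, 0.1255, 0.1989]
ft_force: [-1.9, -0.7, -1.1]
```

```bash
python3 -m crank '[[0.01,0.002,0,0,0,0],[0.015,0.003,0,0,0,0]]'| sed -n '2p;4p'
```

```text
eef_pos: [0.674, 0.1259, 0.1989]
ft_force: [-5.5, -1.1, 1.4]
```

```bash
python3 -m crank '[[0.007,0.0015,0,0,0,0],[0.007,0.0015,0,0,0,0]]'| sed -n '2p;4p'
```

```text
eef_pos: [0.674, 0.1258, 0.1989]
ft_force: [-7.9, -1.7, 3.7]
```

The TCP stays put while the force rises, so the door is at the rear stop. I'll back off, lift and check.

```bash
python3 -m crank '[[-0.06,-0.013,0,0,0,0],[-0.15,-0.03,0,0,0,0],[-0.15,-0.03,0.3,0,0,0],[-0.15,-0.03,0.7,0,0,0],[-0.15,-0.03,0.9,0,0,0]]'
python3 -m crank '[[0.2,0,0,0,0,0],[0.4,0,0,0,0,0],[0.55,0.1,0,0,0,0],[0.55,0.1,0,0,0,0]]' | head -2
python3 - <<'E'
from h import *
s=env.get_state();p,d=env.camera("wrist");cv2.imwrite("pics/w5.png",p[:,:,::-1])
print(s["eef_pos"])
for k,z in dict(balance=0,door_handle=.196,weighing_dish=.056).items():
    for r in env.spot_point("wrist",k)[:1]:print(k,r["uv"],round(r["confidence"],2),won(s,r["uv"],z))
E
```

```text
time: 17.35
eef_pos: [0.6541, 0.1215, 0.3382]
eef_rot: [-0.103, 0.995, 0.0, 0.003]
ft_force: [0.9, 0.3, -0.4]
finger_gap: 0.0002
grip_force: 0.0
time: 17.85
eef_pos: [0.7364, 0.1379, 0.333]
[0.7364 0.1379 0.333 ]
balance [290.1, 98.3] 0.72 [0.645  0.1249 0.    ]
door_handle [291.6, 151.0] 0.83 [0.6922 0.1331 0.196 ]
weighing_dish [284.2, 89.6] 0.64 [0.6377 0.1152 0.056 ]
```

View pics/w5.png

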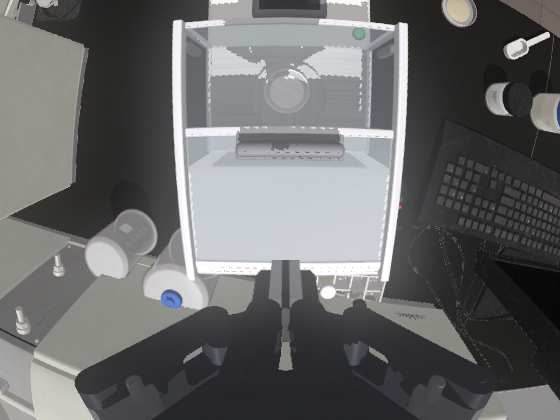

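The handle at (291,151) works out at balance x ≈ 0.045, so the door is fully back. The dish at (287,92) looks undisturbed, and the arm is clear.

```bash
python3 -c "
from bench import env;print(env.job_done())"
```

```text
the job is handed in; nothing more can be done
None
```

I shut the roof door, held the fingertips over the right-hand tare sensor for over 3 s, pushed the door fully back and handed the job in. The hand-in call gave no verdict, but my final measurements put the door at its rear stop, with the dish looking unmoved and the arm clear.

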